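# Sort sealed grinding jars by weight into mill carrier or wash tray

### The job

From outside nobody can tell which of the two closed grinding jars on the black mat still have their steel ball inside, so take them one at a time, lift each just clear of the mat (no more than a couple of fingers' breadth) and feel its weight for a moment. Put a heavy jar into a free socket of the mill's aluminium carrier and press it down, firmly but without forcing, until it sits fully home on the socket's stop; stand a light one upright on the floor of the steel wash tray. Set the jars down gently, never drop them, keep them upright, and leave everything else on the bench where it is.

Things in the scene. Friction and masses are not known exactly. Their poses are not given: they have to be found in the camera images.
- jar_1: closed grinding jar, upright: white body diameter 47.5, 46 high, bottom edge bevelled 3 x 4; on it a grey ribbed screw cap, diameter 54, 24 high; 70 in all. Origin: centre of its underside, z up; yaw means nothing. Grip it across the cap, middle 58 above the origin. Empty it weighs 0.18 to 0.23 kg, with its ball sealed inside 0.38 to 0.52 kg (divide at 0.31)
- jar_2: the other grinding jar: same looks, size, origin and possible weights as jar_1. Either, both or neither of the jars may hold a ball; the ball has 2 mm of play inside, so let it settle before weighing
- mat: thin black rubber mat on the bench, 120 (x) x 190 (y) x 4, on which the jars stand at the start. Origin: centre of its underside
- carrier: the mill's jar carrier, fixed: aluminium block 100 (x) x 190 (y) x 44 high with two round sockets bored from above, 90 apart along its y. Origin: centre of its underside, z up. A jar is fully home when its underside is 18 above the carrier's underside (26 below the top face): there it meets a solid stop and the force rises sharply; 15 N is plenty, 60 N does harm
- socket_a (a point): centre of one socket's mouth (carrier y = +45) on the carrier's top face; bore diameter 49.5. In the bore lies a steel lift-out plate left raised 6 to 13 above its stop. It slides stiffly: carries a jar without sinking, yields to some 7 to 9 N in all (jar's weight included), and stays where it is left
- socket_b (a point): centre of the other socket's mouth (carrier y = -45), on the top face, axes as the carrier; bore and lift-out plate like socket_a's, its own height
- tray: the wash tray, fixed: open stainless tray with perforated floor, 110 (x) x 200 (y) x 25 high, walls and floor 4 thick, room for both jars side by side along its y. Origin: centre of its underside, so its floor is 4 above the origin
- tube_rack: bystander: wire tube rack, 250 x 75 x 110, with red- and orange-capped sample tubes. Origin: centre of its underside
- tip_box: bystander: green pipette-tip box with clear lid, 122 x 84 x 68. Origin: centre of its underside
- well_plate: bystander: white 96-well plate, 127 x 85 x 14. Origin: centre of its underside
- bead_jar: bystander: clear jar of coloured beads with white lid, diameter 80, height 104. Origin: centre of its underside
- beaker: bystander: glass beaker with a foil top, diameter 94, height 101. Origin: centre of its underside
- marker: bystander: white marker pen with black cap lying flat, about 120 long, 12 thick. Origin: centre of its underside
- reagent: bystander: small amber reagent bottle with white cap, diameter 32, height 62. Origin: centre of its underside
- ball_dish: bystander: little white dish, diameter 53, with a spare 32 mm steel ball in it, height 35 in all. Origin: centre of its underside
Things that resemble listed ones, but are neither listed nor needed, are in the scene too. There is more than one size of the tray; the one meant has the size given above. There is more than one size of the mat; the job needs the larger.

How it is judged:
By the outcome, as a careful person would: the job done as asked, in the order asked, and still so for the second after the job is handed in, with the robot touching nothing.
It also fails if it takes over 64 s, if anything falls off the work surface, if the arm or the gripper's body presses on something with over 40 N, if the wrist force passes 120 N, or if a joint passes its speed limit or range.

### The arm

A 6-joint arm with a two-finger parallel gripper is mounted at the origin on the work surface. World frame = base frame: x ahead of the robot, y to its left, z up, the work surface at z = 0. Lengths are in mm, angles in rad, forces in N, time in s.
With the tool pointing down it reaches from about 275 to 750 mm from the base axis. Payload 10.2 kg.
Tool frame: the origin (TCP) lies at the very end of the fingers, on their centre line; the grasp point (between the pads) lies ctrl.grip_depth behind it (ctrl.grip_depth is the distance from the TCP to the grasp point, in mm); z points along the fingers, y is the direction in which the jaws open and shut (so a half turn about z gives the same grasp; the last joint's range is limited). The gripper opens to 85 mm and grips with 20 to 120 N. Pads are 22 mm wide; open, the fingers measure 114 mm over their backs; the gripper's body (76 mm by 85 mm) begins 54 mm behind the grasp point. The pads swing forward as they close: fully open they stand 13 mm farther back than shut.
Start: joints at [1.108, 0.313, 1.498, -0, 1.331, -0.223], TCP at [124.705, 509.98, 231.294] pointing down, gripper open.
Joint ranges: [-2.94, 2.94], [-0.97, 2.17], [0.19, 2.56], [-1.23, 4.37], [0.02, 3.11], [-2.88, 2.88]. Speed limits (rad/s): [2.39, 2.39, 3.01, 3.14, 3.14, 3.14].

### API

Orientations are given as a unit quaternion [w, x, y, z].
In Python, from rig import telemetry, eyes, ctrl, nets gives the robot as it stands. The module is installed in compiled form; this text tells all that it offers.
- The arm moves only by the tool drive_tool, never from a script. Its argument "series" is text: rows parted by semicolons, each of 7 numbers parted by spaces: the shift along the tool's x, y, z normalised to -1 to 1, where 1 is 0.12 m, then the turn, a rotation vector about the tool's x, y, z normalised to -1 to 1, where 1 is 0.5 rad, then the opening, from 0 (shut) to 1 (fully open). In form: tx ty tz wx wy wz hand; .... A call has 1 to 20 rows; each row is the pose to reach, as a shift and turn from the pose measured when the call began, along the tool's axes at that moment; what a row does not reach only later rows make up. A row lasts 1/10 s, in which the tool goes at most 50 mm and 8.59 degrees, less where a joint would pass 70% of its speed; a pose out of reach is approached as far as the arm can. A call with a number of a shift or a turn outside -1 to 1 is refused whole. A call with a gripper value outside its range is refused whole. The fingers move at their own pace and stop on an object; "newtons" is the grip in N (left out, the last holds). Time passes only in rows, so rows that repeat a pose let the fingers close. It gives the time, the measured TCP pose, the force and the opening at its end, in the units of the state.
- telemetry.sense(): the state, without advancing time (a new reading comes with each control period).
- eyes.capture(name): name is "scene" or "top"; returns a dict with "frame" (384x512x3 uint8, red, green, blue), "fx", "fy", "cx", "cy" (pixels), "view" (4x4, takes a point from world to camera coordinates). Camera axes: x right, y up, looking along -z (the intrinsics and any distortion apply to the point x, -y, -z); pixel columns grow to the right and rows downward; lengths in mm; the calibration is good to about 2 mm. A picture is of the moment at which its call begins. There is no depth.
- ctrl.finish_job(): hands the job in, once; it reports no verdict.
Trained networks look in a picture, given as the dict that the camera call returned (one of the last four; its "shot" number tells which), for a name from the list of things; names that differ only in an ending like _2 or _b are one class to them, and where a whole thing is asked for, a point or a joint stands for the part that bears it (a point fixed in the world has none). Each returns a list of dicts, best first, with "confidence" (0 to 1); they miss things now and then, are a little off and sometimes report something else, mostly with a low value. They report only what shows in the picture. A call takes as long as a camera call. They do not tell look-alikes from the thing itself.
- nets.spot_in(name, picture): "rect" ([left, top, right, bottom] in pixels, round what is visible of it).
The state is a dict: "time_s": time; "joints": joint angles; "dq": joint speeds; "tau": joint torques, N m; "eef_pos": TCP position; "ee_rot": TCP orientation; "force": force on the tool from outside, world axes, zero at the start; "wrist_torque": the same for the moment, N m; "grip_width": opening from 0.0 (shut) to 1.0 (fully open).
Only numpy, scipy, OpenCV 4.12 (cv2) and the standard library are available. Lean on these libraries where they do the work, as an engineer would, in place of code of your own. Each camera call takes 0.05 s, during which the arm holds its last target. There are 200 camera calls.

## Working session

There is one attempt and no reset: what is moved stays moved. The work goes in short steps, Python scripts to look and compute and a tool call to move; the robot and the scene stay as the last step left them, time stands still between calls to the robot, and variables do not carry over. Pictures are saved under pics/ and viewed, about 8 in all and at most 12, crops included, and the job is handed in when it is done.

Besides the shell and the picture viewer there is one more tool, called after ">>>" as a command line: name --argument value ..., lists and objects as JSON in quotes. drive_tool: Moves the arm, as the interface text tells. Scaled input: -1 to 1 covers 0.12 m each way for a shift and 0.5 rad each way for a turn. Its arguments: {"type":"object","properties":{"series":{"type":"string"},"newtons":{"type":"number"}},"required":["series"]}

```bash
mkdir -p pics
cat > h.py <<'E'
import numpy as np, cv2
from rig import telemetry, eyes, ctrl, nets
def proj(c,P):
    P=np.atleast_2d(np.array(P,float)); V=np.array(c["view"])
    q=(V[:3,:3]@P.T).T+V[:3,3]
    return np.c_[c["fx"]*q[:,0]/-q[:,2]+c["cx"], c["fy"]*-q[:,1]/-q[:,2]+c["cy"]]
def back(c,u,v,z):
    V=np.array(c["view"]);R=V[:3,:3];o=-R.T@V[:3,3]
    d=R.T@np.array([(u-c["cx"])/c["fx"],-(v-c["cy"])/c["fy"],-1.])
    return o+d*(z-o[2])/d[2]
def save(c,n,crop=None,s=1.5):
    im=c["frame"][:,:,::-1]
    if crop: l,t,r,b=crop; im=im[t:b,l:r]
    cv2.imwrite("pics/"+n,cv2.resize(im,None,fx=s,fy=s,interpolation=cv2.INTER_CUBIC))
E
python3 - <<'E'
from h import *
s=telemetry.sense(); print({k:np.round(v,3).tolist() for k,v in s.items()}, ctrl.grip_depth)
for n in("top","scene"):
    c=eyes.capture(n); save(c,n+"0.png"); print(n,[k for k in c], np.round(c["view"],3).tolist(), c["fx"],c["cx"],c["cy"])
    for t in["jar_1","mat","carrier","tray","ball_dish","marker"]:
        for d in nets.spot_in(t,c)[:4]:
            r=d["rect"]; print(t,np.round(r).tolist(),round(d["confidence"],2),back(c,(r[0]+r[2])/2,(r[1]+r[3])/2,{"jar_1":74,"carrier":44}.get(t,5)).round())
E
```

```text
{'time_s': 0.0, 'joints': [1.108, 0.313, 1.498, 0.0, 1.331, -0.223], 'dq': [-0.002, -0.002, 0.0, -0.002, 0.001, 0.002], 'tau': [-0.001, -41.227, -25.974, -0.0, 0.004, 0.0], 'eef_pos': [124.574, 509.747, 230.742], 'ee_rot': [-0.0, 0.12, 0.993, -0.001], 'force': [-0.219, 0.481, 1.434], 'wrist_torque': [-0.032, -0.069, -0.013], 'grip_width': 1.004} 18.700000000000003
top ['frame', 'fx', 'fy', 'cx', 'cy', 'view', 'shot'] [[-0.017, -1.0, -0.003, -0.562], [0.991, -0.018, 0.13, -468.389], [-0.13, -0.001, 0.991, -1428.133], [0.0, 0.0, 0.0, 1.0]] 500.01919168108094 257.8360289926892 196.3583384713282
jar_1 [232.0, 151.0, 251.0, 172.0] 0.86 [564.  36.  74.]
jar_1 [274.0, 161.0, 293.0, 184.0] 0.5 [529. -83.  74.]
jar_1 [102.0, 162.0, 177.0, 212.0] 0.32 [495. 327.  74.]
mat [227.0, 150.0, 299.0, 196.0] 0.66 [543. -25.   5.]
mat [234.0, 221.0, 285.0, 256.0] 0.58 [347. -12.   5.]
mat [395.0, 121.0, 428.0, 158.0] 0.26 [ 636. -475.    5.]
carrier [103.0, 165.0, 179.0, 208.0] 0.96 [501. 329.  44.]
carrier [391.0, 119.0, 431.0, 159.0] 0.72 [ 628. -461.   44.]
carrier [299.0, 147.0, 313.0, 161.0] 0.7 [
[... 544 characters left out ...]
699
jar_1 [216.0, 161.0, 234.0, 193.0] 0.8 [550. -59.  74.]
jar_1 [227.0, 197.0, 244.0, 224.0] 0.64 [584.  51.  74.]
jar_1 [84.0, 125.0, 174.0, 189.0] 0.44 [ 749. -271.   74.]
mat [266.0, 150.0, 318.0, 194.0] 0.73 [351.  -5.   5.]
mat [204.0, 171.0, 264.0, 232.0] 0.62 [554. -12.   5.]
carrier [290.0, 246.0, 359.0, 332.0] 0.93 [507. 347.  44.]
carrier [141.0, 207.0, 191.0, 245.0] 0.38 [758. -27.  44.]
tray [179.0, 96.0, 244.0, 150.0] 0.9 [ 459. -309.    5.]
tray [222.0, 49.0, 310.0, 118.0] 0.64 [ 207. -360.    5.]
ball_dish [231.0, 149.0, 247.0, 161.0] 0.53 [ 451. -148.    5.]
marker [276.0, 222.0, 310.0, 248.0] 0.72 [471. 169.   5.]
marker [122.0, 90.0, 155.0, 129.0] 0.28 [ 636. -494.    5.]
```

View pics/top0.png

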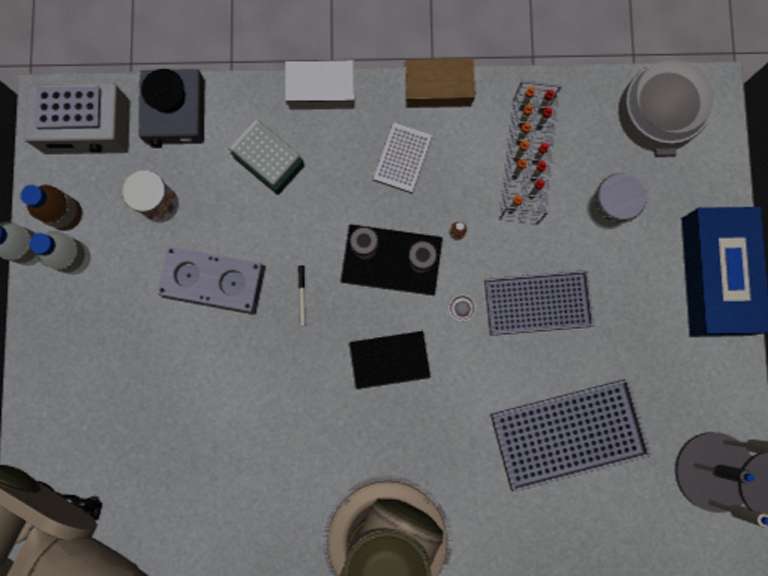

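View pics/scene0.png

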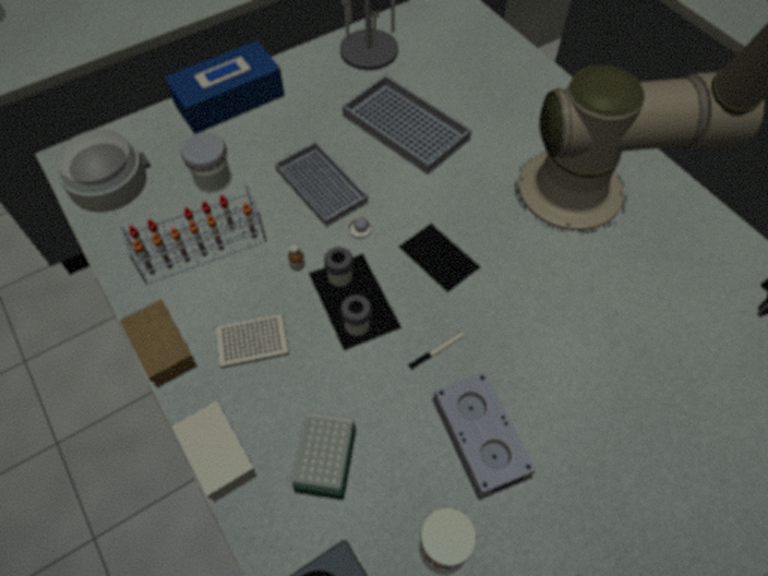

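The top view (768-px scale) shows the larger mat at (392,260) with jars at (364,241) and (422,255). The two-socket carrier is at (212,279) and the smaller tray, probably the one meant, at (538,303). The marker is at (301,295), the ball dish at (461,307) and the reagent at (458,230). Both views agree, so I'll go to close crops.

Run:
```python
from h import *
t=eyes.capture("top"); s=eyes.capture("scene")
np.savez("cams.npz",t=t,s=s)
def cr(c,l,tp,w,h,W,H): return cv2.resize(c["frame"][tp:tp+h,l:l+w,::-1],(W,H),interpolation=cv2.INTER_CUBIC)
m=np.vstack([np.hstack([cr(t,100,155,80,60,400,300),cr(s,282,242,80,60+0,400,300)]),np.hstack([cr(t,222,142,80,60,400,300),cr(s,200,160,80,60,400,300)])])
cv2.imwrite("pics/m1.png",m)
# tray size check & corners by threshold on dark/metal: quick min-area rect on mat & tray difference from bench
for nm,(l,tp,w,h),z in [("carrier",(95,155,90,65),44),("tray",(315,170,90,65),25),("mat",(220,140,85,65),4)]:
    g=cv2.resize(t["frame"][tp:tp+h,l:l+w],None,fx=4,fy=4,interpolation=cv2.INTER_CUBIC).astype(int)
    mask=((g.sum(2)<150) if nm=="mat" else (g[:,:,2]-g[:,:,1]>4)).astype(np.uint8)
    mask=cv2.morphologyEx(mask,cv2.MORPH_CLOSE,np.ones((25,25)));mask=cv2.morphologyEx(mask,cv2.MORPH_OPEN,np.ones((25,25)))
    cs=cv2.findContours(mask,0,2)[0]
    if not cs: print(nm,"none");continue
    b=cv2.boxPoints(cv2.minAreaRect(max(cs,key=cv2.contourArea)))
    P=np.array([back(t,(x+.5)/4-.5+l,(y+.5)/4-.5+tp,z)[:2] for x,y in b])
    e=P-np.roll(P,-1,0); print(nm,P.mean(0).round(1),np.hypot(*e.T).round(1),np.degrees(np.arctan2(e[:,1],e[:,0])).round(1))
```

```text
carrier [504.2 335.1] [102.5 194.9 102.  193.2] [ 171.1   78.7   -9.9 -101.2]
tray [ 450.2 -305. ] [206.  112.9 203.9 112.8] [  93.9    1.8  -86.1 -177.1]
mat [543.1 -18.4] [119.7 189.9 119.4 187.9] [171.8  81.   -9.2 -98.9]
```

View pics/m1.png

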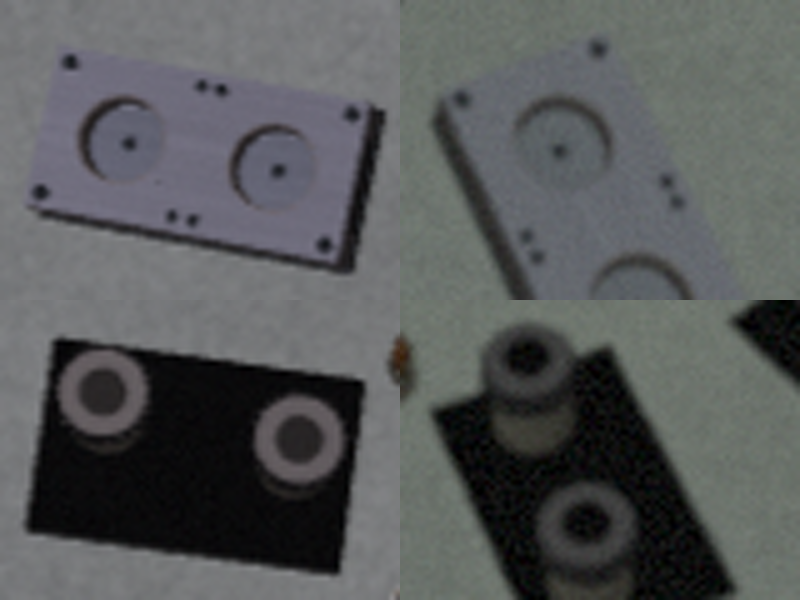

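Crops show the carrier's four corner screws clearly: in the top crop at (70,62), (352,114), (324,244), (40,192). The jar caps have dark centre discs at (103,391) and (300,440). I'll refine these with subpixel centroids in both cameras.

```bash
cat > loc.py <<'E'
from h import *
def cen(c,u,v,r,zz=0):
    # darkness-weighted centroid in window radius r, iterated
    g=c["frame"].astype(float).sum(2)
    yy,xx=np.mgrid[:g.shape[0],:g.shape[1]]
    for _ in range(6):
        w=(xx-u)**2+(yy-v)**2<=r*r; bg=np.percentile(g[w],75)
        k=np.clip(bg*.92-g,0,None)*w
        u,v=(k*xx).sum()/k.sum(),(k*yy).sum()/k.sum()
    return u,v
E
python3 - <<'E'
from loc import *
d=np.load("cams.npz",allow_pickle=True); t=d["t"].item(); s=d["s"].item()
f=lambda x,y,l,tp:((x+.5)/5-.5+l,(y+.5)/5-.5+tp)
T=[cen(t,*f(x,y,100,155),3) for x,y in[(70,62),(352,114),(324,244),(40,192)]]
P=np.array([back(t,*p,44) for p in T]); print(P.round(1),P.mean(0).round(1))
# same in scene: predict, refine
S=[]
for p in P:
    q=proj(s,p)[0]; c=cen(s,*q,3); S.append(back(s,*c,44)); print(q.round(1),np.round(c,1))
S=np.array(S); print(S.round(1),S.mean(0).round(1))
for Q in(P,S):
    e=(Q[0]+Q[3]-Q[1]-Q[2])/2; ax=e/np.linalg.norm(e); m=Q.mean(0); print("len",np.linalg.norm(e),np.degrees(np.arctan2(ax[1],ax[0])),"A",(m+45*ax).round(1),"B",(m-45*ax).round(1))
# jars: cap outer disc via threshold on dark mat
for x,y in[(103,391-300),(300,440-300)]:
    u,v=f(x,y,222,142); c=cen(t,u,v,6); p=back(t,*c,74); q=proj(s,p)[0]; c2=cen(s,*q,5); print("jar",p.round(1),q.round(1),np.round(c2,1),back(s,*c2,74).round(1))
for x,y in[(129,143),(279,170)]:
    c=cen(t,*f(x,y,100,155),3)
    for z in(25,30): 
        p=back(t,*c,z);q=proj(s,p)[0];c2=cen(s,*q,3);print("platehole",z,p.round(1),q.round(1),np.round(c2,1),back(s,*c2,z).round(1))
E
```

```text
[[560.3 410.2  44. ]
 [526.7 245.7  44. ]
 [450.2 260.7  44. ]
 [484.  425.9  44. ]] [505.3 335.6  44. ]
[323.2 322.2] [322.9 322.7]
[294.3 261.1] [293.8 261.5]
[321.4 250.7] [321.1 251.4]
[352.2 310.4] [351.8 310.7]
[[561.6 410.7  44. ]
 [528.4 245.7  44. ]
 [452.  261.8  44. ]
 [485.3 425.9  44. ]] [506.9 336.   44. ]
len 168.26289160899327 78.4635745292095 A [514.3 379.7  44. ] B [496.3 291.5  44. ]
len 167.86958636225012 78.58592953909093 A [515.8 380.1  44. ] B [497.9 291.9  44. ]
jar [568.4  34.3  74. ] [237.2 203.6] [236.9 203.9] [569.5  34.7  74. ]
jar [538.9 -77.3  74. ] [225.4 170.4] [225. 171.] [540.8 -76.3  74. ]
platehole 25 [515.  380.1  25. ] [329.2 304. ] [329.1 304. ] [515.2 380.   25. ]
platehole 30 [514.2 378.7  30. ] [329.4 302.8] [329.1 304. ] [516.8 380.8  30. ]
platehole 25 [496.9 292.2  25. ] [313.6 272.2] [313.4 271.8] [496.7 291.   25. ]
platehole 30 [496.2 291.2  30. ] [313.9 271. ] [313.4 271.8] [498.4 292.3  30. ]
```

Both cameras agree within about 1.5 mm:

| Thing | Position (x, y) |
|---|---|
| Socket A | (515, 380) |
| Socket B | (497, 292) |
| Jar | (569, 34.5) |
| Jar | (540, -77) |
| Tray | (450, -305) |

I'll move in now, keeping the present yaw, which is clear everywhere.

>>> drive_tool --series "-0.908 -0.593 0 0 0 0 1;-0.908 -0.593 0 0 0 0 1;-0.908 -0.593 0 0 0 0 1;-0.908 -0.593 0 0 0 0 1" --newtons 40

```text
time_s: 1.2
eef_pos: [215.6, 413.1, 231.5]
ee_rot: [0.0, 0.122, 0.993, -0.0]
force: [-0.5, 0.3, 0.9]
grip_width: 1.005
```

>>> drive_tool --series "-0.908 -0.593 0 0 0 0 1;-0.908 -0.593 0 0 0 0 1;-0.908 -0.593 0 0 0 0 1;-0.908 -0.593 0 0 0 0 1"

```text
time_s: 1.6
eef_pos: [306.0, 316.2, 231.7]
ee_rot: [0.001, 0.123, 0.992, -0.0]
force: [-0.3, 0.7, 0.0]
grip_width: 0.997
```

>>> drive_tool --series "-0.908 -0.593 0 0 0 0 1;-0.908 -0.593 0 0 0 0 1;-0.908 -0.593 0 0 0 0 1;-0.908 -0.593 0 0 0 0 1"

```text
time_s: 2.0
eef_pos: [395.9, 219.3, 231.7]
ee_rot: [0.001, 0.125, 0.992, -0.0]
force: [-0.4, -0.4, -0.1]
grip_width: 0.998
```

>>> drive_tool --series "-0.908 -0.593 0 0 0 0 1;-0.908 -0.593 0 0 0 0 1;-0.908 -0.593 0 0 0 0 1;-0.908 -0.593 0 0 0 0 1"

```text
time_s: 2.4
eef_pos: [485.3, 122.5, 231.4]
ee_rot: [0.001, 0.126, 0.992, -0.0]
force: [-0.2, 0.5, 0.3]
grip_width: 1.003
```

```bash
cat > d.py <<'E'
import sys; from h import *
from scipy.spatial.transform import Rotation as Ro
s=telemetry.sense(); q=s["ee_rot"]; R=Ro.from_quat([q[1],q[2],q[3],q[0]])
n=np.array([.122,.9925,0]); n/=np.linalg.norm(n); T=Ro.from_quat([*n,0])
t=np.array([float(a) for a in sys.argv[1:4]])
print("t",s["time_s"],"pos",np.round(s["eef_pos"],1),"F",np.round(s["force"],2),"g",round(s["grip_width"],3))
print("shift",(R.inv().apply(t-s["eef_pos"])/120).round(3),"turn",((R.inv()*T).as_rotvec()/.5).round(3))
E
python3 d.py 569 34.5 110
```

```text
t 2.4 pos [485.3 122.5 231.4] F [-0.23  0.53  0.28] g 1.003
shift [-0.857 -0.535  1.013] turn [-0.001  0.003 -0.016]
```

>>> drive_tool --series "-0.857 -0.535 0.5 0 0 -0.016 1;-0.857 -0.535 0.9 0 0 -0.016 1;-0.857 -0.535 1 0 0 -0.016 1;-0.857 -0.535 1 0 0 -0.016 1;-0.857 -0.535 1 0 0 -0.016 1"

```text
time_s: 2.9
eef_pos: [567.9, 35.6, 108.4]
ee_rot: [-0.002, 0.122, 0.993, 0.0]
force: [-0.5, 1.0, 0.9]
grip_width: 1.003
```

```bash
python3 d.py 569 34.5 41
python3 - <<'E'
from h import *
c=eyes.capture("scene"); save(c,"a1.png",(180,110,300,230),5)
E
```

```text
t 2.9 pos [567.9  35.6 108.4] F [-0.49  0.99  0.85] g 1.003
shift [-0.014 -0.007  0.562] turn [-0.001 -0.009 -0.001]
```

View pics/a1.png

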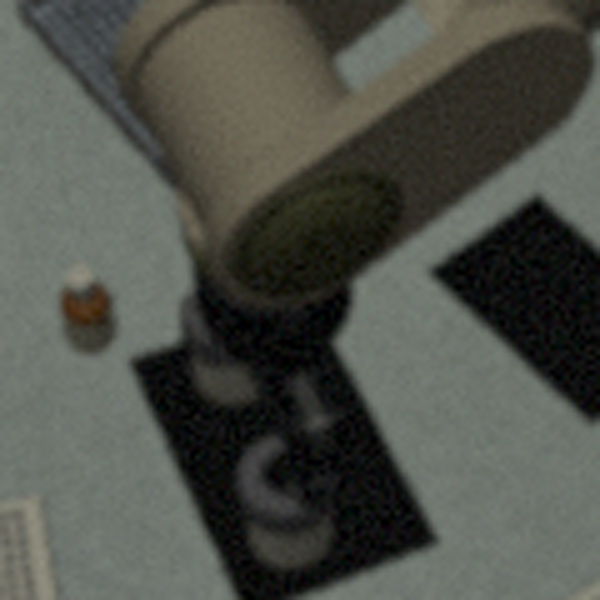

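The gripper is over the near jar (crop (285,490)) with the fingers around it. Next I'll descend, then close.

>>> drive_tool --series "-0.014 -0.007 0.2 0 -0.009 0 1;-0.014 -0.007 0.45 0 -0.009 0 1;-0.014 -0.007 0.562 0 -0.009 0 1;-0.014 -0.007 0.562 0 -0.009 0 1;-0.014 -0.007 0.562 0 -0.009 0 0.75;-0.014 -0.007 0.562 0 -0.009 0 0.5;-0.014 -0.007 0.562 0 -0.009 0 0.5;-0.014 -0.007 0.562 0 -0.009 0 0.5;-0.014 -0.007 0.562 0 -0.009 0 0.5" --newtons 30

```text
time_s: 3.85
eef_pos: [570.4, 35.2, 45.0]
ee_rot: [0.003, 0.122, 0.993, -0.0]
force: [-1.4, 0.7, 6.0]
grip_width: 0.618
```

```bash
python3 d.py 569 34.5 41; python3 d.py 569 34.5 56
```

```text
t 3.85 pos [570.4  35.2  45. ] F [-1.43  0.68  6.02] g 0.618
shift [ 0.01  -0.008  0.034] turn [0.001 0.011 0.001]
t 3.85 pos [570.4  35.2  45. ] F [-1.43  0.68  6.02] g 0.618
shift [ 0.009 -0.008 -0.091] turn [0.001 0.011 0.001]
```

>>> drive_tool --series "0 -0.006 -0.05 0 0.011 0 0.5;0 -0.006 -0.1 0 0.011 0 0.5;0 -0.006 -0.14 0 0.011 0 0.5;0 -0.006 -0.14 0 0.011 0 0.5;0 -0.006 -0.14 0 0.011 0 0.5;0 -0.006 -0.14 0 0.011 0 0.5;0 -0.006 -0.14 0 0.011 0 0.5;0 -0.006 -0.14 0 0.011 0 0.5;0 -0.006 -0.14 0 0.011 0 0.5;0 -0.006 -0.14 0 0.011 0 0.5"

```text
time_s: 4.85
eef_pos: [570.1, 34.5, 61.8]
ee_rot: [0.0, 0.122, 0.993, 0.0]
force: [-0.0, 0.3, -4.6]
grip_width: 0.621
```

```bash
cat > w.py <<'E'
from h import *
F=[]
for i in range(10):
    c=eyes.capture("scene"); F.append(telemetry.sense()["force"])
F=np.array(F); print(F.mean(0).round(2),F.std(0).round(2)); save(c,"w%d.png"%(telemetry.sense()["time_s"]*10),(180,110,300,230),5)
E
python3 w.py; python3 d.py 569 34.5 130
```

```text
[-0.28 -0.33 -4.  ] [0.64 0.43 0.69]
t 5.35 pos [570.2  34.4  61.9] F [-0.43  0.46 -3.42] g 0.621
shift [ 0.009 -0.002 -0.568] turn [0.001 0.001 0.001]
```

Held force is about -4.0 N (unloaded about +0.4), so this jar weighs about 0.43 kg: heavy. It goes to socket B.

>>> drive_tool --series "0 0 -0.3 0 0 0 0.5;0 0 -0.5 0 0 0 0.5;0.18 0.33 -0.57 0 0 0 0.5;0.36 0.66 -0.57 0 0 0 0.5;0.5 0.95 -0.57 0 0 0 0.5;0.5 0.95 -0.57 0 0 0 0.5;0.5 0.95 -0.57 0 0 0 0.5"

```text
time_s: 6.05
eef_pos: [539.3, 160.1, 130.3]
ee_rot: [0.0, 0.121, 0.993, 0.0]
force: [0.4, -0.9, -4.8]
grip_width: 0.624
```

```bash
python3 d.py 497 291.7 120
```

```text
t 6.05 pos [539.3 160.1 130.3] F [ 0.38 -0.87 -4.84] g 0.624
shift [0.605 0.98  0.086] turn [0.    0.001 0.004]
```

>>> drive_tool --series "0.25 0.4 0 0 0 0 0.5;0.45 0.75 0 0 0 0 0.5;0.605 0.98 0.08 0 0 0 0.5;0.605 0.98 0.2 0 0 0 0.5;0.605 0.98 0.25 0 0 0.004 0.5;0.605 0.98 0.25 0 0 0.004 0.5;0.605 0.98 0.25 0 0 0.004 0.5"

```text
time_s: 6.75
eef_pos: [497.9, 290.7, 100.8]
ee_rot: [0.001, 0.123, 0.992, 0.0]
force: [-0.4, -0.4, -3.4]
grip_width: 0.625
```

```bash
python3 - <<'E'
from h import *
t=eyes.capture("top"); s=eyes.capture("scene"); p=np.array(telemetry.sense()["eef_pos"]); print(p)
def cr(c,l,tp,w,h,W,H): return cv2.resize(c["frame"][tp:tp+h,l:l+w,::-1],(W,H),interpolation=cv2.INTER_CUBIC)
cv2.imwrite("pics/b1.png",np.hstack([cr(t,100,150,80,75,400,375),cr(s,275,225,80,75,400,375)]))
E
python3 d.py 497 291.7 88
```

```text
[497.84659954 291.05060086 101.04734508]
t 6.85 pos [497.8 291.1 101. ] F [ 0.37  0.44 -3.79] g 0.618
shift [0.008 0.003 0.109] turn [ 0.002  0.003 -0.003]
```

View pics/b1.png

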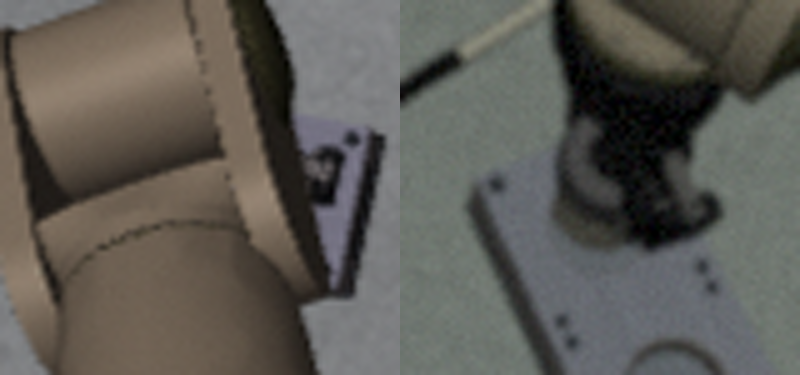

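Scene crop: the jar hangs upright over socket B, with free socket A at (675,360). The top view is blocked by the arm. I'll descend slowly and watch the force.

>>> drive_tool --series "0.008 0.003 0.06 0 0 0 0.5;0.008 0.003 0.11 0 0 0 0.5;0.008 0.003 0.13 0 0 0 0.5;0.008 0.003 0.15 0 0 0 0.5;0.008 0.003 0.165 0 0 0 0.5;0.008 0.003 0.165 0 0 0 0.5;0.008 0.003 0.165 0 0 0 0.5"

```text
time_s: 7.55
eef_pos: [497.1, 291.8, 81.4]
ee_rot: [0.001, 0.123, 0.992, 0.0]
force: [0.2, 0.8, -4.1]
grip_width: 0.624
```

```bash
python3 d.py 497 291.7 70
```

```text
t 7.55 pos [497.1 291.8  81.4] F [ 0.22  0.77 -4.08] g 0.624
shift [ 0.001 -0.001  0.095] turn [ 0.002  0.004 -0.002]
```

>>> drive_tool --series "0 0 0.02 0 0 0 0.5;0 0 0.04 0 0 0 0.5;0 0 0.06 0 0 0 0.5;0 0 0.075 0 0 0 0.5;0 0 0.075 0 0 0 0.5;0 0 0.075 0 0 0 0.5"

```text
time_s: 8.15
eef_pos: [497.2, 291.9, 72.2]
ee_rot: [0.001, 0.123, 0.992, 0.001]
force: [1.2, 4.5, -5.4]
grip_width: 0.621
```

```bash
python3 d.py 497 291.7 62
```

```text
t 8.15 pos [497.2 291.9  72.2] F [ 1.16  4.49 -5.38] g 0.621
shift [ 0.001 -0.002  0.085] turn [ 0.003  0.003 -0.003]
```

Side force is +4.5 N in y, so I'll ease about 1 mm toward +y and go on down.

>>> drive_tool --series "0 0.008 0 0 0 0 0.5;0 0.008 0.015 0 0 0 0.5;0 0.008 0.03 0 0 0 0.5;0 0.008 0.045 0 0 0 0.5;0 0.008 0.045 0 0 0 0.5"

```text
time_s: 8.65
eef_pos: [497.4, 292.6, 66.8]
ee_rot: [0.001, 0.123, 0.992, 0.0]
force: [0.0, -2.6, 1.1]
grip_width: 0.62
```

```bash
python3 d.py 497 292.7 60
```

```text
t 8.65 pos [497.4 292.6  66.8] F [ 0.   -2.64  1.08] g 0.62
shift [ 0.004 -0.     0.056] turn [ 0.002  0.003 -0.003]
```

Plate contact at TCP ~67. I'll press in steps.

>>> drive_tool --series "0 -0.003 0.01 0 0 0 0.5;0 -0.003 0.02 0 0 0 0.5;0 -0.003 0.03 0 0 0 0.5;0 -0.003 0.04 0 0 0 0.5;0 -0.003 0.04 0 0 0 0.5"

```text
time_s: 9.15
eef_pos: [497.4, 292.5, 61.8]
ee_rot: [0.001, 0.123, 0.992, 0.001]
force: [0.0, 1.3, 0.9]
grip_width: 0.621
```

```bash
python3 d.py 497 292.3 59
```

```text
t 9.15 pos [497.4 292.5  61.8] F [0.03 1.34 0.87] g 0.621
shift [ 0.003 -0.002  0.024] turn [ 0.003  0.004 -0.003]
```

>>> drive_tool --series "0 0 0.01 0 0 0 0.5;0 0 0.02 0 0 0 0.5;0 0 0.03 0 0 0 0.5;0 0 0.03 0 0 0 0.5;0 0 0.03 0 0 0 0.5"

```text
time_s: 9.65
eef_pos: [497.7, 292.5, 59.4]
ee_rot: [0.001, 0.123, 0.992, 0.001]
force: [-4.7, -2.2, 12.4]
grip_width: 0.623
```

```bash
python3 d.py 497 292.3 59
```

```text
t 9.65 pos [497.7 292.5  59.4] F [-4.65 -2.18 12.37] g 0.623
shift [ 0.005 -0.003  0.003] turn [ 0.004  0.006 -0.003]
```

The force rose sharply to 12.4 N at TCP 59.4 (predicted stop 59), so the jar is home. Release and rise.

>>> drive_tool --series "0 0 0 0 0 0 0.62;0 0 0 0 0 0 0.72;0 0 0 0 0 0 0.85;0 0 0 0 0 0 0.85;0 0 -0.2 0 0 0 0.85;0 0 -0.45 0 0 0 0.85;0 0 -0.7 0 0 0 0.85;0 0 -0.8 0 0 0 0.85;0 0 -0.8 0 0 0 0.85"

```text
time_s: 10.55
eef_pos: [497.9, 292.6, 156.4]
ee_rot: [0.003, 0.123, 0.992, 0.001]
force: [-0.2, 0.4, -0.8]
grip_width: 0.847
```

```bash
python3 d.py 540 -77 160
```

```text
t 10.55 pos [497.9 292.6 156.4] F [-0.2   0.42 -0.76] g 0.847
shift [-1.09  -2.902 -0.034] turn [ 0.007  0.01  -0.002]
```

>>> drive_tool --series "-0.363 -0.967 0 0.007 0.01 0 1;-0.363 -0.967 0 0.007 0.01 0 1;-0.363 -0.967 0 0.007 0.01 0 1;-0.363 -0.967 0 0.007 0.01 0 1"

```text
time_s: 10.95
eef_pos: [511.8, 166.7, 154.6]
ee_rot: [-0.001, 0.125, 0.992, -0.001]
force: [0.3, 0.5, -0.5]
grip_width: 0.998
```

>>> drive_tool --series "-0.363 -0.967 0 0 0 0 1;-0.363 -0.967 0 0 0 0 1;-0.363 -0.967 0 0 0 0 1;-0.363 -0.967 0 0 0 0 1"

```text
time_s: 11.35
eef_pos: [525.2, 41.5, 153.2]
ee_rot: [-0.002, 0.126, 0.992, -0.001]
force: [-0.5, 0.2, -0.3]
grip_width: 0.996
```

```bash
python3 d.py 540 -77 120;python3 - <<'E'
from h import *
t=eyes.capture("top"); s=eyes.capture("scene")
def cr(c,l,tp,w,h,W,H): return cv2.resize(c["frame"][tp:tp+h,l:l+w,::-1],(W,H),interpolation=cv2.INTER_CUBIC)
cv2.imwrite("pics/c1.png",np.hstack([cr(t,100,150,80,75,400,375),cr(s,280,235,80,75,400,375)]))
# predicted cap-top centre of seated jar (z 88) vs on raised plate
for z in(88,96):print(z,proj(t,[497.3,292.3,z]),proj(s,[497.3,292.3,z]))
E
```

```text
t 11.35 pos [525.2  41.5 153.2] F [-0.49  0.24 -0.31] g 0.996
shift [-0.367 -0.925  0.277] turn [-0.004 -0.009 -0.016]
88 [[150.53530027 185.36130005]] [[316.44970748 262.88141959]]
96 [[149.91724373 184.9263019 ]] [[316.83914576 261.6163511 ]]
```

View pics/c1.png

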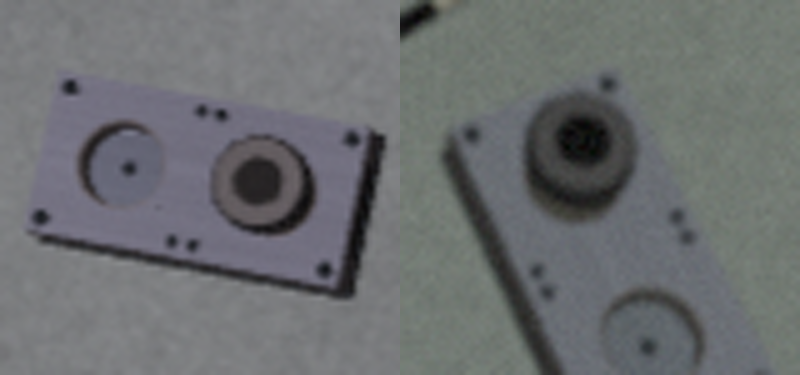

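The jar stands upright in socket B. Its cap centre in the scene view is at about (316.0,262.4), against (316.4,262.9) predicted for seated, so it agrees. Now the second jar.

>>> drive_tool --series "-0.367 -0.925 0 0 -0.009 -0.016 1;-0.367 -0.925 0 0 -0.009 -0.016 1;-0.367 -0.925 0.1 0 -0.009 -0.016 1;-0.367 -0.925 0.35 0 -0.009 -0.016 1;-0.367 -0.925 0.37 0 -0.009 -0.016 1;-0.367 -0.925 0.37 0 -0.009 -0.016 1"

```text
time_s: 12.05
eef_pos: [539.8, -72.7, 108.8]
ee_rot: [-0.001, 0.12, 0.993, -0.0]
force: [0.5, 0.3, 0.3]
grip_width: 0.997
```

```bash
python3 w.py; python3 d.py 540 -77 42
```

```text
[-0.08  0.18  0.1 ] [0.45 0.61 0.48]
t 12.55 pos [540.  -74.3 109.4] F [-0.37  0.55 -0.66] g 0.998
shift [-0.005 -0.021  0.562] turn [-0.003  0.001  0.005]
```

Unloaded baseline is about 0.1 N, so jar one weighed about 0.42 kg.

>>> drive_tool --series "-0.005 -0.021 0.2 0 0 0 1;-0.005 -0.021 0.45 0 0 0 1;-0.005 -0.021 0.55 0 0 0 1;-0.005 -0.021 0.55 0 0 0 1;-0.005 -0.021 0.55 0 0 0 0.75;-0.005 -0.021 0.55 0 0 0 0.5;-0.005 -0.021 0.55 0 0 0 0.5;-0.005 -0.021 0.55 0 0 0 0.5;-0.005 -0.021 0.55 0 0 0 0.5"

```text
time_s: 13.45
eef_pos: [540.8, -77.2, 44.8]
ee_rot: [0.001, 0.121, 0.993, -0.001]
force: [0.0, 0.4, 6.9]
grip_width: 0.618
```

>>> drive_tool --series "0 0 -0.05 0 0 0 0.5;0 0 -0.1 0 0 0 0.5;0 0 -0.14 0 0 0 0.5;0 0 -0.14 0 0 0 0.5;0 0 -0.14 0 0 0 0.5;0 0 -0.14 0 0 0 0.5;0 0 -0.14 0 0 0 0.5;0 0 -0.14 0 0 0 0.5;0 0 -0.14 0 0 0 0.5"

```text
time_s: 14.35
eef_pos: [540.7, -77.1, 61.5]
ee_rot: [0.001, 0.121, 0.993, -0.001]
force: [-0.0, -0.3, -3.7]
grip_width: 0.621
```

```bash
python3 w.py; python3 d.py 450 -305 120
```

```text
[-0.16  0.15 -3.88] [0.38 0.7  0.3 ]
t 14.85 pos [540.8 -77.1  61.6] F [ 0.13  0.5  -3.49] g 0.624
shift [ 0.278 -2.026 -0.484] turn [-0.004  0.006  0.006]
```

Force is -3.9 N (baseline +0.1), so about 0.40 kg. This one is heavy too and goes to socket A. Raise and carry.

>>> drive_tool --series "0 0 -0.4 0 0 0 0.5;0 0 -0.7 0 0 0 0.5;0 0.3 -0.8 0 0 0 0.5;0.06 0.65 -0.8 0 0 0 0.5;0.13 0.96 -0.8 0 0 0 0.5;0.13 0.96 -0.8 0 0 0 0.5"

```text
time_s: 15.45
eef_pos: [552.5, 42.7, 157.3]
ee_rot: [0.001, 0.118, 0.993, -0.0]
force: [-0.2, -1.1, -4.4]
grip_width: 0.622
```

>>> drive_tool --series "0.13 0.3 0 0 0 0 0.5;0.26 0.65 0 0 0 0 0.5;0.26 0.96 0 0 0 0 0.5;0.26 0.96 0 0 0 0 0.5"

```text
time_s: 15.85
eef_pos: [549.3, 165.6, 157.2]
ee_rot: [0.001, 0.116, 0.993, 0.0]
force: [-0.1, -1.3, -3.6]
grip_width: 0.621
```

```bash
python3 d.py 515.2 380.4 150
```

```text
t 15.85 pos [549.3 165.6 157.2] F [-0.07 -1.27 -3.56] g 0.621
shift [0.69  1.676 0.059] turn [0.001 0.006 0.022]
```

>>> drive_tool --series "0.15 0.3 0 0 0 0.02 0.5;0.3 0.6 0 0 0 0.02 0.5;0.345 0.84 0 0 0 0.02 0.5;0.345 0.84 0 0 0 0.02 0.5"

```text
time_s: 16.25
eef_pos: [531.9, 275.6, 156.9]
ee_rot: [0.001, 0.12, 0.993, 0.0]
force: [0.1, -0.8, -4.3]
grip_width: 0.62
```

>>> drive_tool --series "0.15 0.3 0 0 0 0 0.5;0.3 0.6 0 0 0 0 0.5;0.345 0.835 0 0 0 0 0.5;0.345 0.835 0 0 0 0 0.5;0.345 0.835 0.2 0 0 0 0.5;0.345 0.835 0.4 0 0 0 0.5;0.345 0.835 0.45 0 0 0 0.5;0.345 0.835 0.45 0 0 0 0.5"

```text
time_s: 17.05
eef_pos: [515.9, 381.6, 102.3]
ee_rot: [0.001, 0.12, 0.993, -0.0]
force: [0.6, -0.3, -3.4]
grip_width: 0.621
```

```bash
python3 d.py 515.2 380.4 81.5
```

```text
t 17.05 pos [515.9 381.6 102.3] F [ 0.62 -0.32 -3.4 ] g 0.621
shift [ 0.003 -0.011  0.173] turn [-0.     0.003  0.006]
```

>>> drive_tool --series "0.003 -0.011 0.06 0 0 0.006 0.5;0.003 -0.011 0.11 0 0 0.006 0.5;0.003 -0.011 0.13 0 0 0.006 0.5;0.003 -0.011 0.15 0 0 0.006 0.5;0.003 -0.011 0.173 0 0 0.006 0.5;0.003 -0.011 0.173 0 0 0.006 0.5;0.003 -0.011 0.173 0 0 0.006 0.5"

```text
time_s: 17.75
eef_pos: [515.2, 380.5, 81.6]
ee_rot: [0.001, 0.122, 0.993, -0.0]
force: [-0.0, 0.9, -3.7]
grip_width: 0.621
```

```bash
python3 d.py 515.2 380.4 74
```

```text
t 17.75 pos [515.2 380.5  81.6] F [-0.    0.91 -3.73] g 0.621
shift [ 0.    -0.001  0.064] turn [-0.     0.003  0.   ]
```

>>> drive_tool --series "0 0 0.02 0 0 0 0.5;0 0 0.04 0 0 0 0.5;0 0 0.055 0 0 0 0.5;0 0 0.07 0 0 0 0.5;0 0 0.07 0 0 0 0.5;0 0 0.07 0 0 0 0.5"

```text
time_s: 18.35
eef_pos: [515.3, 380.5, 73.2]
ee_rot: [0.001, 0.122, 0.993, -0.0]
force: [0.5, -0.1, -3.9]
grip_width: 0.62
```

```bash
python3 d.py 515.2 380.4 66
```

```text
t 18.35 pos [515.3 380.5  73.2] F [ 0.46 -0.13 -3.91] g 0.62
shift [ 0.001 -0.001  0.06 ] turn [-0.     0.003  0.   ]
```

>>> drive_tool --series "0 0 0.012 0 0 0 0.5;0 0 0.024 0 0 0 0.5;0 0 0.036 0 0 0 0.5;0 0 0.048 0 0 0 0.5;0 0 0.06 0 0 0 0.5;0 0 0.06 0 0 0 0.5"

```text
time_s: 18.95
eef_pos: [515.5, 380.4, 66.4]
ee_rot: [0.001, 0.122, 0.993, -0.0]
force: [-0.1, -1.0, 2.6]
grip_width: 0.623
```

```bash
python3 d.py 515.2 380.4 61
```

```text
t 18.95 pos [515.5 380.4  66.4] F [-0.11 -0.99  2.56] g 0.623
shift [ 0.002 -0.001  0.045] turn [0.    0.004 0.   ]
```

>>> drive_tool --series "0 0 0.012 0 0 0 0.5;0 0 0.024 0 0 0 0.5;0 0 0.036 0 0 0 0.5;0 0 0.045 0 0 0 0.5;0 0 0.045 0 0 0 0.5"

```text
time_s: 19.45
eef_pos: [515.5, 380.5, 60.8]
ee_rot: [0.001, 0.122, 0.993, -0.0]
force: [-1.0, -0.9, 0.8]
grip_width: 0.627
```

```bash
python3 d.py 515.2 380.4 58
```

```text
t 19.45 pos [515.5 380.5  60.8] F [-0.95 -0.88  0.85] g 0.627
shift [ 0.002 -0.001  0.023] turn [0.    0.004 0.   ]
```

>>> drive_tool --series "0 0 0.008 0 0 0 0.5;0 0 0.015 0 0 0 0.5;0 0 0.022 0 0 0 0.5;0 0 0.022 0 0 0 0.5;0 0 0.022 0 0 0 0.5"

```text
time_s: 19.95
eef_pos: [515.7, 380.5, 58.9]
ee_rot: [0.001, 0.122, 0.993, -0.0]
force: [-1.8, -2.4, 7.8]
grip_width: 0.619
```

```bash
python3 d.py 515.2 380.4 58
```

```text
t 19.95 pos [515.7 380.5  58.9] F [-1.84 -2.4   7.76] g 0.619
shift [ 0.004 -0.001  0.007] turn [0.001 0.005 0.   ]
```

>>> drive_tool --series "0 0 0.007 0 0 0 0.5;0 0 0.013 0 0 0 0.5;0 0 0.013 0 0 0 0.5;0 0 0.013 0 0 0 0.5"

```text
time_s: 20.35
eef_pos: [515.8, 380.5, 58.8]
ee_rot: [0.002, 0.122, 0.993, 0.0]
force: [-5.3, -3.9, 13.0]
grip_width: 0.625
```

Position holds at 58.8 while the force climbs to 13 N: home. Release and rise.

>>> drive_tool --series "0 0 0 0 0 0 0.62;0 0 0 0 0 0 0.72;0 0 0 0 0 0 0.83;0 0 0 0 0 0 0.83;0 0 -0.2 0 0 0 0.83;0 0 -0.45 0 0 0 0.83;0 0 -0.7 0 0 0 0.83;0 0 -0.8 0 0 0 0.83;0 0 -0.8 0 0 0 0.83"

```text
time_s: 21.25
eef_pos: [516.0, 380.8, 156.0]
ee_rot: [0.003, 0.122, 0.993, 0.001]
force: [-0.1, 0.2, -0.8]
grip_width: 0.828
```

>>> drive_tool --series "0.3 -0.4 -0.2 0 0 0 0.83;0.5 -0.8 -0.2 0 0 0 0.83;0.6 -1 -0.2 0 0 0 0.83;0.6 -1 -0.2 0 0 0 0.83;0.6 -1 -0.2 0 0 0 0.83"

```text
time_s: 21.75
eef_pos: [416.7, 281.4, 178.4]
ee_rot: [0.002, 0.122, 0.993, 0.001]
force: [0.9, 0.1, -0.3]
grip_width: 0.829
```

>>> drive_tool --series "0.3 -0.4 0 0 0 0 0.83;0.5 -0.8 0 0 0 0 0.83;0.6 -1 0 0 0 0 0.83;0.6 -1 0 0 0 0 0.83;0.6 -1 0 0 0 0 0.83"

```text
time_s: 22.25
eef_pos: [318.8, 182.7, 178.0]
ee_rot: [0.003, 0.123, 0.992, 0.001]
force: [1.2, 0.2, -0.7]
grip_width: 0.83
```

Run:
```python
from loc import *
t=eyes.capture("top"); s=eyes.capture("scene")
def cr(c,l,tp,w,h,W,H): return cv2.resize(c["frame"][tp:tp+h,l:l+w,::-1],(W,H),interpolation=cv2.INTER_CUBIC)
cv2.imwrite("pics/e1.png",np.vstack([np.hstack([cr(t,95,150,90,75,360,300),cr(s,275,235,90,75,360,300)]),cv2.resize(t["frame"][:,:,::-1],(720,540))[60:360]]))
for n,p in(("B",(497.4,292.4)),("A",(515.4,380.5))):
  for c in(t,s):
    q=proj(c,[*p,88])[0]; m=cen(c,*q,5); print(n,q.round(1),np.round(m,1),"raised",proj(c,[*p,95])[0].round(1))
print(telemetry.sense()["eef_pos"],telemetry.sense()["time_s"])
```

```text
B [150.5 185.3] [151.4 185.4] raised [150.  184.9]
B [316.4 262.9] [316.3 262.6] raised [316.8 261.8]
A [119.3 179.6] [119.5 179.6] raised [118.6 179.2]
A [333.  296.1] [332.8 296. ] raised [333.5 295.1]
[319.02247265 183.11891748 177.84536371] 22.35
```

View pics/e1.png

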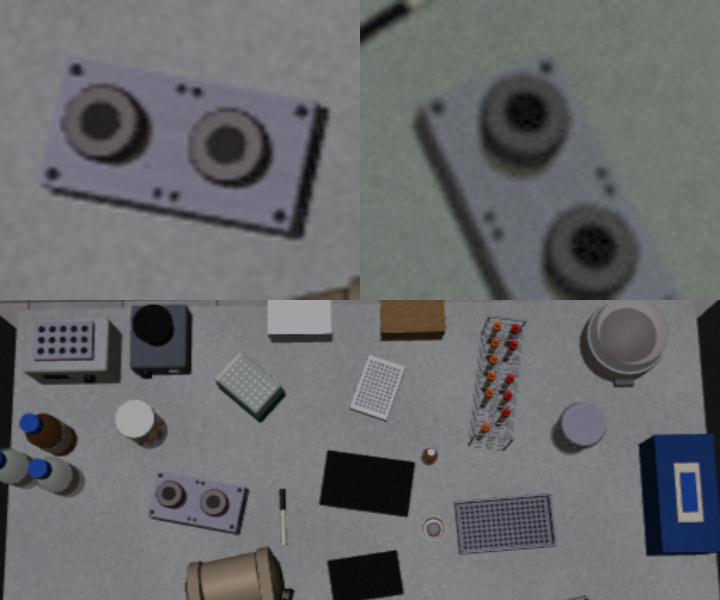

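Both jars are upright and seated in the carrier (crop (103,120) and (230,147)). The mat is empty, the bystanders haven't moved, and the arm is clear. Handing in.

```bash
python3 -c "
from rig import ctrl; print(ctrl.finish_job())"
```

```text
the job is handed in; nothing more can be done
None
```

Both jars turned out to be heavy, so both are pressed home in the carrier and nothing went into the tray. I handed the job in at about 22 s of the 64 s allowed.

- **Weights:** I lifted each jar about 17 mm to weigh it. They came out at about 0.42 kg and 0.40 kg, above the 0.31 kg divide. The single force readings scatter by about 0.5 N, but the averages are clear of the divide.
- **Seating:** The first jar went into socket B and the second into socket A. At the height predicted for the stop, the force rose sharply to 12.4 N for B and 13.0 N for A. Socket B needed a correction of about 1 mm for a 4.5 N side force on the way in.
- **Last checks:** In both cameras the cap centres lie within 0.5 px of the fully home position, except B in the top view, which is 0.9 px off sideways. I put that down to calibration. The mat is empty, the bystanders show no movement, and the open gripper is clear of everything.

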